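# Nudge the valve plate onto its locating pins

### The job

The aluminium plate with the small valve block is lying crooked on the noses of the two locating pins of the grey base. Push it sideways by its edges with the fingertips until both its holes drop over the pins and it lies flat, fully down on the base. Only push it, do not pick it up, and leave the other things on the bench where they are.

Things in the scene. Friction and masses are not known exactly. Their poses are not given: they have to be found in the camera images.
- carrier_plate: Loose aluminium plate, 110 (x) x 124 (y) x 8 mm, 0.25 to 0.5 kg. Origin: centre of underside, z up. On it a fixed grey valve block 40 x 46 x 20 mm at x = -18 mm with two ports, 41 mm high in all. Its +x part starts on the pin noses, its -x lower edge on the base (slope about 6 deg), 13-24 mm toward the base's -x, up to 15 mm off in y, turned up to 0.12 rad. Seated: base frame, 18 mm up.
- locating_base: Grey block fixed to the worktop, 18 mm high, with two steel pins on top. Origin on the worktop under the centre of the seated plate, z up. Its flat top spans x -98 to +68 mm, y -83 to +83 mm. -x is the side nearer the robot (turned up to 0.45 rad). Pins at x = +22, y = +44 and -44 mm.
- round_pin (a point): Foot of the pin at y = +44 mm, on the base's top face. Each pin is 8 mm in diameter for 4.5 mm, then tapers to a nose about 3 mm wide, 10 mm high in all.
- slot_pin (a point): Foot of the pin at y = -44 mm, on the base's top face; the same shape.
- round_hole (a point): Centre of the plate's round through hole, 11 mm diameter, at the underside; plate x = +22, y = +44 mm.
- slot_hole (a point): Centre of the plate's through slot, 11 mm along x by 16 mm along y, at the underside; plate x = +22, y = -44 mm.
- ferrule_tin: White round screw tin, 54 mm diameter, 26 mm high, beside the base on its +y side; to be left alone. Origin under its centre.
- hex_set: Folding hex key set, blue, 26 x 42 x 20 mm, beside the base on its -y side; to be left alone. Origin under its centre.
- bottle_amber: Brown screw-cap bottle, 56 mm diameter, 105 mm high, to the right at the back, between the base and a drawer cabinet about 0.2 m tall (pass above that and above the stacked cartons when swinging over from the right); to be left alone. Origin under its centre.

How it is judged:
By the outcome, as a careful person would: the job done as asked, in the order asked, and still so for the second after the job is handed in, with the robot touching nothing.
It also fails if it takes over 72 s, if anything falls off the work surface, if the arm or the gripper's body presses on something with over 40 N, if the wrist force passes 120 N, or if a joint passes its speed limit or range.

### The arm

A 6-joint arm with a two-finger parallel gripper is mounted at the origin on the work surface; the furniture and walls round the work are solid. World frame = base frame: x ahead of the robot, y to its left, z up, the work surface at z = 0. Lengths are in mm, angles in rad, forces in N, time in s.
With the tool pointing down it reaches from about 250 to 800 mm from the base axis. Payload 8.5 kg.
Tool frame: the origin (TCP) lies between the finger pads; the fingertips stand 19 mm ahead of it and the grasp point (between the pads) is the TCP; z points along the fingers, y is the line along which they close (so a half turn about z gives the same grasp; the last joint's range is limited). The gripper opens to 85 mm and grips with 20 to 120 N. Pads are 22 mm wide; open, the fingers measure 114 mm over their backs; the gripper's body (76 mm by 85 mm) begins 54 mm behind the grasp point. The pads swing forward as they close: fully open they stand 13 mm farther back than shut.
Start: joints at [-1.11, 0.238, -0.013, 1.319, 0, 1.571], TCP at [233.429, -470.204, 250.276] pointing down, gripper open.
Joint ranges: [-2.66, 2.66], [-1.03, 1.9], [-1.14, 1.46], [-1.82, 2.27], [-1.45, 1.34], [-3.14, 3.14]. Speed limits (rad/s): [2.22, 2.22, 2.79, 3.14, 3.14, 3.14].

### API

Orientations are given as a unit quaternion [w, x, y, z].
In Python, from rig import bot gives the robot as it stands.
- The arm moves only by the tool step_arm, never from a script. Its arguments are lists of equal length, an entry for each row: "angular": the turn, a rotation vector about the tool's x, y, z each as a share of pi/4 rad, from -1 to 1, a list of three; "xyz": the shift along the tool's x, y, z each as a share of 40 cm, from -1 to 1, a list of three; "grip": the closure, from -1 (fully open) to 1 (shut). A call has 1 to 20 rows; each row is the pose to reach, as a shift and turn from the pose commanded when the call began, along the tool's axes at that moment; what a row does not reach only later rows make up. A row lasts 1/8 s, in which the tool goes at most 62.5 mm and 10.7 degrees, less where a joint would pass 70% of its speed; a pose out of reach is approached as far as the arm can. A call with a number of a shift or a turn outside -1 to 1 is refused whole. A call with a gripper value outside its range is refused whole. The fingers move at their own pace and stop on an object; "newtons" is the grip in N (left out, the last holds). Time passes only in rows, so rows that repeat a pose let the fingers close. It gives the time, the measured TCP pose, the force, the opening and the grip force at its end, in the units of the state.
- bot.sense(): the state, without advancing time (a new reading comes with each control period).
- bot.capture(name): name is "side" or "top" or "wrist"; returns a dict with "frame" (480x640x3 uint8, red, green, blue), "vertical_fov" (degrees; the focal length in pixels is half the picture's height over the tangent of half this angle, whatever the lens; pixels are square), "cx", "cy" (the principal point, pixels), "T" (4x4, takes a point from camera to world coordinates). Camera axes: x right, y down, z forward; pixel columns grow to the right and rows downward; lengths in mm; the calibration is good to about 2 mm. A picture is of the moment at which its call begins. There is no depth.
- bot.close_job(): hands the job in; it is judged then, once.
Trained networks look in a picture, given as the dict that the camera call returned (one of the last four; its "shot" number tells which), for a name from the list of things; names that differ only in an ending like _2 or _b are one class to them, and where a whole thing is asked for, a point or a joint stands for the part that bears it (a point fixed in the world has none). Each returns a list of dicts, best first, with "score" (0 to 1); they miss things now and then, are a little off and sometimes report something else, mostly with a low value. They report only what shows in the picture. A call takes as long as a camera call.
- bot.silhouettes(target, picture): "region" (480x640 bool, what is visible of it) and "extent" ([centre column, centre row, width, height] as shares, 0 to 1, of the picture: columns of its width, rows of its height, round what is visible of it).
- bot.tip_of(target, picture): "at" ([column, row] as shares, 0 to 1, of the picture: columns of its width, rows of its height: a listed point, or the origin of a listed thing).
The state is a dict: "time_s": time; "joint_positions": joint angles; "qd": joint speeds; "joint_efforts": joint torques, N m; "tool_pos": TCP position; "tool_rot": TCP orientation; "ft_force": force on the tool from outside, world axes, zero at the start; "torque": the same for the moment, N m; "finger_gap": opening from 0.0 (shut) to 1.0 (fully open); "grip_force": force on a finger pad.
Only numpy, scipy, OpenCV 4.12 (cv2) and the standard library are available. Lean on these libraries where they do the work, as an engineer would, in place of code of your own. Each camera call takes 0.05 s, during which the arm holds its last target. There are 200 camera calls.

## Working session

There is one attempt and no reset: what is moved stays moved. The work goes in short steps, Python scripts to look and compute and a tool call to move; the robot and the scene stay as the last step left them, time stands still between calls to the robot, and variables do not carry over. Pictures are saved under pics/ and viewed, at most 10 in all, crops included, and the job is handed in when it is done.

Besides the shell and the picture viewer there is one more tool, called by a JSON object that holds its "api" and its "payload", one argument or row to a line. step_arm: Moves the arm, as the interface text tells. Shift numbers are shares of 40 cm and turn numbers shares of pi/4 rad, none past 1 either way. Its arguments: {"type":"object","properties":{"angular":{"type":"array"},"xyz":{"type":"array"},"grip":{"type":"array"},"newtons":{"type":"number"}},"required":["angular","xyz","grip"]}

```bash
ls; mkdir -p pics; cat > h.py <<'E'
import numpy as np, cv2
from rig import bot
def K(p):
    f=240/np.tan(np.radians(p["vertical_fov"])/2); return f,p["cx"],p["cy"]
def ray(p,u,v):
    f,cx,cy=K(p); T=np.array(p["T"]); d=T[:3,:3]@np.array([(u-cx)/f,(v-cy)/f,1]); return T[:3,3],d
def atz(p,u,v,z):
    o,d=ray(p,u,v); return o+d*(z-o[2])/d[2]
def proj(p,X):
    f,cx,cy=K(p); T=np.array(p["T"]); c=T[:3,:3].T@(np.array(X,float)-T[:3,3]); return np.array([cx+f*c[0]/c[2],cy+f*c[1]/c[2]])
E
python3 - <<'E'
from h import *
for n in ["top","side"]:
    p=bot.capture(n); cv2.imwrite(f"pics/{n}0.png",p["frame"][:,:,::-1])
    print(n,p["vertical_fov"],p["cx"],p["cy"],np.round(p["T"],3).tolist())
    for t,z in [("carrier_plate",22),("locating_base",0),("round_pin",18),("slot_pin",18),("round_hole",28),("slot_hole",28),("ferrule_tin",0),("hex_set",0),("bottle_amber",0)]:
        for r in bot.tip_of(t,p)[:2]:
            u,v=r["at"][0]*640,r["at"][1]*480
            print(t,round(r["score"],2),round(u,1),round(v,1),np.round(atz(p,u,v,z),1))
print(bot.sense())
E
```

```text
pics
top 44.89403851450238 322.9996979159587 244.77870089051373 [[-0.115, -0.973, 0.199, 305.486], [-0.993, 0.113, -0.024, 235.031], [0.001, -0.201, -0.98, 1028.155], [0.0, 0.0, 0.0, 1.0]]
round_pin 0.69 318.7 237.8 [524.6 215.9  18. ]
slot_pin 0.94 368.4 247.6 [496.8 130.5  18. ]
slot_pin 0.64 407.7 256.1 [473.6  63.4  18. ]
round_hole 0.89 314.2 249.4 [502.6 226.4  28. ]
slot_hole 0.8 366.3 249.9 [491.3 135.7  28. ]
ferrule_tin 0.73 406.5 255.8 [477.4  62.4   0. ]
ferrule_tin 0.68 319.1 238.8 [526.6 215.1   0. ]
hex_set 0.58 406.6 253.2 [482.1  61.6   0. ]
bottle_amber 0.88 435.4 193.6 [586.5  -7.2   0. ]
side 54.32445294122189 311.18996710879696 243.60291210170482 [[0.909, 0.25, -0.334, 801.147], [0.417, -0.536, 0.734, -412.763], [0.005, -0.806, -0.592, 588.835], [0.0, 0.0, 0.0, 1.0]]
carrier_plate 0.64 285.2 273.5 [476.8 183.   22. ]
locating_base 0.74 288.4 286.9 [487.7 173.6   0. ]
locating_base 0.66 289.6 376.4 [582.6  -9.4   0. ]
round_pin 0.97 314.9 275.2 [527.6 206.4  18. ]
slot_pin 0.73 285.0 296.4 [503.3 130.4  18. ]
round_hole 0.61 305.5 263.0 [501.1 221.   28. ]
slot_hole 0.64 280.6 290.4 [494.2 131.5  28. ]
ferrule_tin 0.88 342.1 251.9 [539.4 318.1   0. ]
hex_set 0.81 256.9 327.6 [486.2  57.9   0. ]
{'time_s': 1.0, 'joint_positions': array([-1.10996078e+00,  2.38191355e-01, -1.34828262e-02,  1.31919903e+00,
        3.10352009e-05,  1.57078698e+00]), 'qd': array([-0.00059872, -0.00104088, -0.00236802, -0.00103879, -0.00116219,
       -0.00020528]), 'joint_efforts': array([-3.57104204e-05, -5.38589001e+01,  3.46695900e+01,  2.68497875e-03,
        4.56170176e-05,  3.84917271e-06]), 'tool_pos': array([ 233.45882147, -470.19863657,  250.28745529]), 'tool_rot': array([-4.09680676e-05,  9.73569999e-01,  2.28388826e-01,  6.32857521e-06]), 'ft_force': array([ 1.29420231, -0.24072339, -1.0258712 ]), 'torque': array([ 0.01424647, -0.02020631, -0.01265291]), 'grip_force': 0.0, 'finger_gap': 1.0002507297300156}
```

```bash
python3 - <<'E'
import cv2,numpy as np
a=cv2.imread("pics/top0.png")[150:350,230:480]; b=cv2.imread("pics/side0.png")[200:390,190:430]
cv2.imwrite("pics/topc.png",cv2.resize(a,(750,600),interpolation=cv2.INTER_CUBIC))
cv2.imwrite("pics/sidec.png",cv2.resize(b,(720,570),interpolation=cv2.INTER_CUBIC))
E
```

```text
(no output)
```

View pics/topc.png

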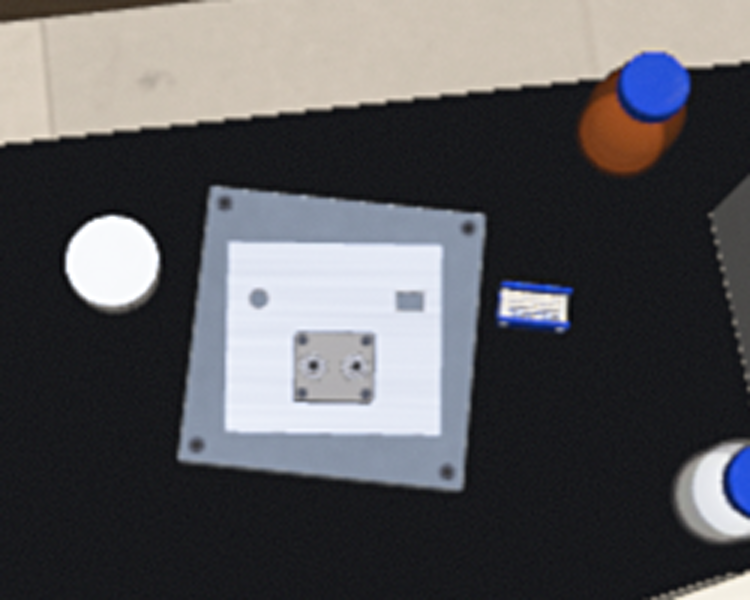

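View pics/sidec.png

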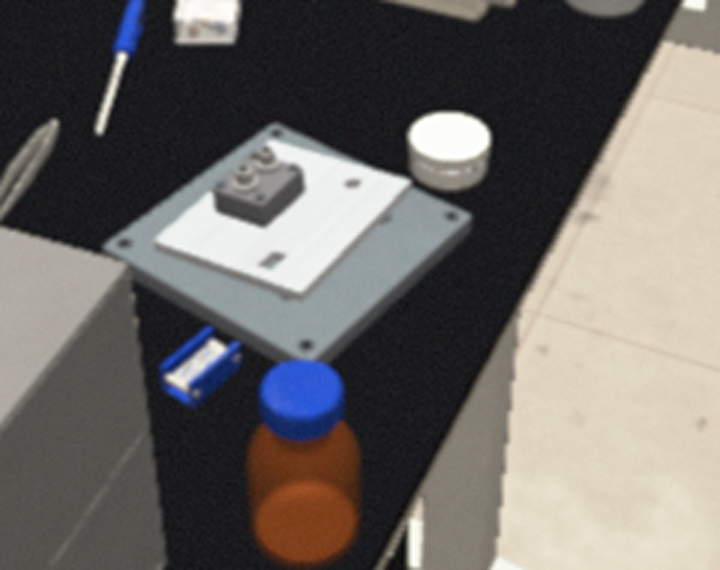

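```bash
cat >> h.py <<'E'
from scipy.optimize import least_squares
def quad(mask):
    mask=cv2.morphologyEx(mask.astype(np.uint8),cv2.MORPH_OPEN,np.ones((3,3)))
    c=max(cv2.findContours(mask,cv2.RETR_EXTERNAL,cv2.CHAIN_APPROX_NONE)[0],key=cv2.contourArea)
    h=cv2.convexHull(c); e=0.02
    q=cv2.approxPolyDP(h,e*cv2.arcLength(h,True),True)[:,0]
    while len(q)>4: e*=1.2; q=cv2.approxPolyDP(h,e*cv2.arcLength(h,True),True)[:,0]
    pts=c[:,0].astype(float); L=[]
    for i in range(4):
        a,b=q[i].astype(float),q[(i+1)%4].astype(float); d=(b-a)/np.linalg.norm(b-a); n=np.array([-d[1],d[0]])
        t=(pts-a)@d/np.linalg.norm(b-a); s=abs((pts-a)@n)
        vx,vy,x0,y0=cv2.fitLine(pts[(t>.12)&(t<.88)&(s<2.5)].astype(np.float32),cv2.DIST_HUBER,0,.01,.01)[:,0]
        L.append(np.cross([x0,y0,1],[x0+vx,y0+vy,1]))
    P=[np.cross(L[i-1],L[i]) for i in range(4)]
    return np.array([p[:2]/p[2] for p in P])
def masks(p):
    r=bot.silhouettes("carrier_plate",p); b=bot.silhouettes("locating_base",p)
    return (r[0]["region"] if r else None),(b[0]["region"] if b else None)
def fit(p,q,corners,th0):
    """corners: fn(theta)->4x3 world"""
    best=None
    for o in (q,q[::-1]):
        for k in range(4):
            qq=np.roll(o,k,0)
            s=least_squares(lambda th:(np.array([proj(p,X) for X in corners(th)])-qq).ravel(),th0)
            if abs(s.x[2]-th0[2])<.7 and (best is None or s.cost<best.cost): best=s
    return best
def Rz(a): return np.array([[np.cos(a),-np.sin(a),0],[np.sin(a),np.cos(a),0],[0,0,1]])
def basec(th): return np.array([[x,y,18] for x,y in [(-98,-83),(68,-83),(68,83),(-98,83)]])@Rz(th[2]).T+[th[0],th[1],0]
def platec(pitch,zf=18):
    c,s=np.cos(pitch),np.sin(pitch)
    def f(th):  # th: xy of plate origin; -x lower edge at z=zf
        l=np.array([[x,y,8] for x,y in [(-55,-62),(55,-62),(55,62),(-55,62)]],float)
        l=l@np.array([[c,0,-s],[0,1,0],[s,0,c]]).T
        return l@Rz(th[2]).T+[th[0],th[1],zf+55*s]
    return f
def rel(b,pl):
    d=Rz(-b[2])@np.array([pl[0]-b[0],pl[1]-b[1],0]); return d[0],d[1],pl[2]-b[2]
def measure(names=("top","side"),pitches=(0,.1)):
    for n in names:
        p=bot.capture(n); m=masks(p); g=p["frame"].astype(int); 
        if m[0] is None or m[1] is None: print(n,"no mask"); continue
        mp=m[0]; mb=cv2.morphologyEx((m[0]|m[1]).astype(np.uint8),cv2.MORPH_CLOSE,np.ones((5,5)))
        if n=="side": pass
        qb=quad(mb); sb=fit(p,qb,basec,[500,170,-.2])
        print(n,"base",np.round(sb.x,3),"cost",round(sb.cost,2))
        for pi in pitches:
            s=fit(p,quad(mp),platec(pi),[490,170,sb.x[2]])
            print("   pitch",pi,np.round(s.x,3),"cost",round(s.cost,2),"rel",np.round(rel(sb.x,s.x),3))
E
python3 - <<'E'
from h import *
measure(pitches=(0,.06,.1,.13))
E
```

```text
top base [ 4.92030e+02  1.79988e+02 -2.14000e-01] cost 1.85
   pitch 0 [ 4.76070e+02  1.83633e+02 -1.24000e-01] cost 1.84 rel [-16.37    0.175   0.09 ]
   pitch 0.06 [ 4.75834e+02  1.83758e+02 -1.23000e-01] cost 1.78 rel [-16.627   0.247   0.091]
   pitch 0.1 [ 4.75672e+02  1.83843e+02 -1.23000e-01] cost 1.98 rel [-16.804   0.295   0.091]
   pitch 0.13 [ 4.75549e+02  1.83906e+02 -1.22000e-01] cost 2.16 rel [-16.938   0.33    0.092]Traceback (most recent call last):
  File "<stdin>", line 2, in <module>
  File "h.py", line 55, in measure
    qb=quad(mb); sb=fit(p,qb,basec,[500,170,-.2])
  File "h.py", line 22, in quad
    vx,vy,x0,y0=cv2.fitLine(pts[(t>.12)&(t<.88)&(s<2.5)].astype(np.float32),cv2.DIST_HUBER,0,.01,.01)[:,0]
                ~~~~~~~~~~~^^^^^^^^^^^^^^^^^^^^^^^^^^^^^^^^^^^^^^^^^^^^^^^^^^^^^^^^^^^^^^^^^^^^^^^^^^
cv2.error: OpenCV(4.12.0) /io/opencv/modules/imgproc/src/linefit.cpp:50: error: (-215:Assertion failed) count > 0 in function 'fitLine2D_wods'
```

{"api": "step_arm", "payload": {
  "xyz": [
    [0,0,-0.375],
    [0,0,-0.375],
    [0,0,-0.375],
    [0.5,-0.65,-0.375],
    [0.5,-0.65,-0.375],
    [0.5,-0.65,-0.375],
    [0.5,-0.65,-0.375],
    [0.5,-0.65,-0.375],
    [0.5,-0.65,-0.375],
    [0.5,-0.65,-0.375],
    [0.5,-0.65,-0.375]
  ],
  "angular": [
    [0,0,0],
    [0,0,0],
    [0,0,0],
    [0,0,0.2],
    [0,0,0.4],
    [0,0,0.6],
    [0,0,0.6],
    [0,0,0.6],
    [0,0,0.6],
    [0,0,0.6],
    [0,0,0.6]
  ],
  "grip": [-1,-1,-1,-1,-1,-1,-1,-1,-1,-1,-1]
}}

```text
time_s: 2.68
tool_pos: [297.0, -148.9, 400.3]
tool_rot: [0.0, 1.0, -0.005, -0.0]
ft_force: [-0.3, 0.3, 0.6]
finger_gap: 1.001
grip_force: 0.0
```

```bash
cat >> h.py <<'E'
def state():
    s=bot.sense(); w,x,y,z=s["tool_rot"]
    yaw=2*np.arctan2(y,x)
    print("t",round(s["time_s"],2),"pos",np.round(s["tool_pos"],1),"yaw",round(yaw,3),"q",np.round(s["tool_rot"],4),"j",np.round(s["joint_positions"],2),"F",np.round(s["ft_force"],1))
    return np.array(s["tool_pos"]),yaw
def plan(goal,yaw_goal):
    p,yaw=state(); d=np.array(goal)-p; c,s=np.cos(yaw),np.sin(yaw)
    print("share xyz",np.round(np.array([c*d[0]+s*d[1],s*d[0]-c*d[1],-d[2]])/400,4),"turn",round(-(yaw_goal-yaw)/(np.pi/4),4))
E
python3 - <<'E'
from h import *
plan([390,202,400],-.214)
E
```

```text
t 2.67 pos [ 297.  -148.9  400.3] yaw -0.011 q [ 1.0e-04  1.0e+00 -5.3e-03 -0.0e+00] j [-0.46 -0.1  -0.01  1.67 -0.    2.69] F [-0.3  0.3  0.6]
share xyz [ 2.232e-01 -8.797e-01  8.000e-04] turn 0.259
```

{"api": "step_arm", "payload": {
  "xyz": [
    [0,0,0],
    [0,0,0],
    [0.222,-0.88,0],
    [0.222,-0.88,0],
    [0.222,-0.88,0],
    [0.222,-0.88,0],
    [0.222,-0.88,0],
    [0.222,-0.88,0],
    [0.222,-0.88,0],
    [0.222,-0.88,0],
    [0.222,-0.88,0]
  ],
  "angular": [
    [0,0,-1],
    [0,0,-1],
    [0,0,-1],
    [0,0,-1],
    [0,0,-1],
    [0,0,-1],
    [0,0,-1],
    [0,0,-1],
    [0,0,-1],
    [0,0,-1],
    [0,0,-1]
  ],
  "grip": [-1,-1,-1,-1,-1,-1,-1,-1,-1,-1,-1]
}}

```text
time_s: 4.05
tool_pos: [389.6, 201.3, 400.5]
tool_rot: [0.0, 0.926, 0.377, 0.0]
ft_force: [0.6, 0.1, -0.3]
finger_gap: 0.999
grip_force: 0.0
```

{"api": "step_arm", "payload": {
  "xyz": [
    [0,0,0],
    [0,0,0],
    [0,0,0],
    [0,0,0],
    [0,0,0]
  ],
  "angular": [
    [0,0,-1],
    [0,0,-1],
    [0,0,-1],
    [0,0,-1],
    [0,0,-1]
  ],
  "grip": [-1,-1,-1,-1,-1]
}}

```text
time_s: 4.68
tool_pos: [389.5, 201.6, 400.8]
tool_rot: [0.0, 0.711, 0.703, 0.0]
ft_force: [0.2, 0.6, 0.4]
finger_gap: 0.997
grip_force: 0.0
```

{"api": "step_arm", "payload": {
  "xyz": [
    [0,0,0],
    [0,0,0],
    [0,0,0],
    [0,0,0],
    [0,0,0]
  ],
  "angular": [
    [0,0,-1],
    [0,0,-1],
    [0,0,-1],
    [0,0,-1],
    [0,0,-1]
  ],
  "grip": [-1,-1,-1,-1,-1]
}}

```text
time_s: 5.3
tool_pos: [389.4, 202.1, 400.5]
tool_rot: [0.0, 0.389, 0.921, 0.0]
ft_force: [-0.2, -0.2, -0.4]
finger_gap: 0.997
grip_force: 0.0
```

```bash
python3 - <<'E'
from h import *
plan([390,202,60],2.928)
p=bot.capture("wrist"); cv2.imwrite("pics/w1.png",p["frame"][:,:,::-1]); print(np.round(p["T"],2).tolist(),p["vertical_fov"])
p=bot.capture("side"); cv2.imwrite("pics/s1.png",p["frame"][:,:,::-1])
p=bot.capture("top"); m=masks(p); f=p["frame"][:,:,::-1].copy()
for k,mm in enumerate(m):
    if mm is not None:
        cs=cv2.findContours(mm.astype(np.uint8),cv2.RETR_EXTERNAL,cv2.CHAIN_APPROX_NONE)[0]; cv2.drawContours(f,cs,-1,(0,0,255) if k else (0,255,0),1)
a=f[150:350,230:480]; cv2.imwrite("pics/t1.png",cv2.resize(a,(750,600),interpolation=cv2.INTER_NEAREST))
E
```

```text
t 5.3 pos [389.4 202.1 400.5] yaw 2.343 q [1.000e-04 3.889e-01 9.213e-01 2.000e-04] j [0.48 0.08 0.17 1.66 0.   1.28] F [-0.2 -0.2 -0.4]
share xyz [-1.100e-03  8.000e-04  8.513e-01] turn -0.7452
[[0.72, 0.67, 0.19, 339.98], [0.7, -0.69, -0.2, 251.88], [-0.0, 0.28, -0.96, 524.96], [0.0, 0.0, 0.0, 1.0]] 68.00955916619856
```

View pics/t1.png

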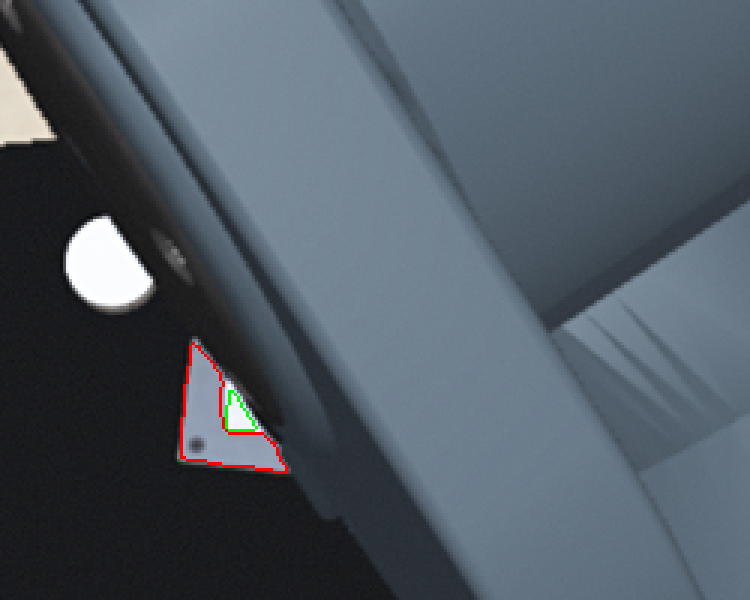

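View pics/w1.png

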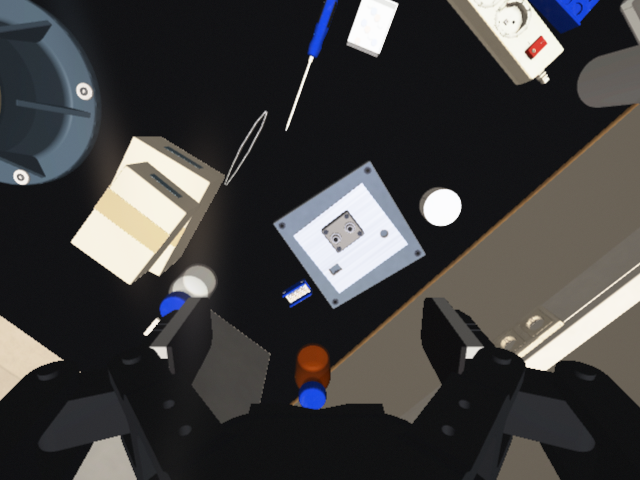

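```bash
cat >> h.py <<'E'
def basec2(zl):
    def f(th):
        c=basec(th); c[[0,3],2]=zl; return c
    return f
def platec2(pi,lo):
    g=platec(pi)
    def f(th):
        c=g(th); 
        if lo: c[[0,3],2]=18; c[[0,3],:2]+=8*np.sin(pi)*np.array([np.cos(th[2]),np.sin(th[2])])
        return c
    return f
def meas(n,pitches=(0,.1)):
    p=bot.capture(n); m=masks(p)
    if m[0] is None or m[1] is None: print(n,"no mask"); return
    qb=quad(cv2.morphologyEx((m[0]|m[1]).astype(np.uint8),cv2.MORPH_CLOSE,np.ones((5,5)))); qp=quad(m[0])
    for zl in (18,0):
        sb=fit(p,qb,basec2(zl),[493,180,-.2])
        print(n,"zl",zl,"base",np.round(sb.x,3).tolist(),"cost",round(sb.cost,2))
        for pi in pitches:
          for lo in (0,1):
            s=fit(p,qp,platec2(pi,lo),[490,170,sb.x[2]])
            print("   pitch",pi,lo,np.round(s.x,2).tolist(),"cost",round(s.cost,2),"rel",np.round(rel(sb.x,s.x),3))
    return p
E
python3 - <<'E'
from h import *
p=meas("wrist",(0,.08,.1,.12))
for t,z in [("round_pin",18),("slot_pin",18),("round_hole",27),("slot_hole",27),("ferrule_tin",0),("hex_set",0)]:
    for r in bot.tip_of(t,p)[:1]:
        u,v=r["at"][0]*640,r["at"][1]*480
        print(t,round(r["score"],2),round(u,1),round(v,1),np.round(atz(p,u,v,z),1))
E
```

```text
wrist zl 18 base [497.819, 175.679, -0.129] cost 856.29
   pitch 0 0 [476.78, 182.17, -0.13] cost 1.95 rel [-2.1697e+01  3.7300e+00 -1.0000e-03]
   pitch 0 1 [477.5, 181.67, -0.13] cost 0.64 rel [-2.0918e+01  3.3290e+00  2.0000e-03]
   pitch 0.08 0 [475.88, 182.66, -0.13] cost 1.29 rel [-2.2653e+01  4.0990e+00  3.0000e-03]
   pitch 0.08 1 [476.23, 182.22, -0.12] cost 1.46 rel [-2.225e+01  3.712e+00  6.000e-03]
   pitch 0.1 0 [475.65, 182.78, -0.13] cost 1.92 rel [-2.290e+01  4.193e+00  3.000e-03]
   pitch 0.1 1 [475.91, 182.36, -0.12] cost 2.18 rel [-2.2589e+01  3.8090e+00  6.0000e-03]
   pitch 0.12 0 [475.41, 182.91, -0.12] cost 2.79 rel [-2.3151e+01  4.2870e+00  4.0000e-03]
   pitch 0.12 1 [475.58, 182.5, -0.12] cost 3.04 rel [-2.2931e+01  3.9070e+00  7.0000e-03]
wrist zl 0 base [498.606, 174.788, -0.122] cost 854.13
   pitch 0 0 [476.78, 182.17, -0.13] cost 1.95 rel [-2.2563e+01  4.6600e+00 -7.0000e-03]
   pitch 0 1 [477.5, 181.67, -0.13] cost 0.64 rel [-2.1786e+01  4.2540e+00 -4.0000e-03]
   pitch 0.08 0 [475.88, 182.66, -0.13] cost 1.29 rel [-2.3516e+01  5.0360e+00 -4.0000e-03]
   pitch 0.08 1 [476.23, 182.22, -0.12] cost 1.46 rel [-2.3115e+01  4.6460e+00 -1.0000e-03]
   pitch 0.1 0 [475.65, 182.78, -0.13] cost 1.92 rel [-2.3762e+01  5.1310e+00 -3.0000e-03]
   pitch 0.1 1 [475.91, 182.36, -0.12] cost 2.18 rel [-23.454   4.745  -0.   ]
   pitch 0.12 0 [475.41, 182.91, -0.12] cost 2.79 rel [-2.4012e+01  5.2270e+00 -2.0000e-03]
   pitch 0.12 1 [475.58, 182.5, -0.12] cost 3.04 rel [-2.3795e+01  4.8450e+00  1.0000e-03]
round_pin 0.86 387.2 244.8 [523.9 214.6  18. ]
slot_pin 0.68 338.8 273.3 [504.5 132.2  18. ]
round_hole 0.68 381.0 233.5 [501.5 220.5  27. ]
slot_hole 0.67 332.6 266.8 [487.6 135.3  27. ]
ferrule_tin 0.9 438.1 202.8 [536.4 310.5   0. ]
hex_set 0.81 297.6 288.9 [482.1  63.1   0. ]
```

{"api": "step_arm", "payload": {
  "xyz": [
    [0,0,0],
    [0,0,0],
    [0,0,0],
    [0,0,0],
    [0,0,0],
    [0,0,0.4],
    [0,0,0.7],
    [0,0,0.75],
    [0,0,0.75],
    [0,0,0.75]
  ],
  "angular": [
    [0,0,-0.745],
    [0,0,-0.745],
    [0,0,-0.745],
    [0,0,-0.745],
    [0,0,-0.745],
    [0,0,-0.745],
    [0,0,-0.745],
    [0,0,-0.745],
    [0,0,-0.745],
    [0,0,-0.745]
  ],
  "grip": [-1,-1,-1,-1,-1,-1,-1,-1,-1,-1]
}}

```text
time_s: 7.25
tool_pos: [388.7, 202.3, 98.3]
tool_rot: [-0.0, 0.107, 0.994, -0.0]
ft_force: [1.1, 0.5, -0.1]
finger_gap: 1.001
grip_force: 0.0
```

{"api": "step_arm", "payload": {
  "xyz": [
    [0,0,0.1],
    [0,0,0.145],
    [0,0,0.145],
    [0,0,0.145],
    [0,0,0.145]
  ],
  "angular": [
    [0,0,0],
    [0,0,0],
    [0,0,0],
    [0,0,0],
    [0,0,0]
  ],
  "grip": [-1,-1,-1,-1,-1]
}}

```text
time_s: 7.88
tool_pos: [390.2, 203.0, 43.3]
tool_rot: [0.001, 0.106, 0.994, 0.001]
ft_force: [-0.6, 0.7, -0.1]
finger_gap: 0.999
grip_force: 0.0
```

```bash
python3 - <<'E'
from h import *
state()
p=bot.capture("side"); cv2.imwrite("pics/s2.png",cv2.resize(p["frame"][160:360,170:420,::-1],(750,600),interpolation=cv2.INTER_CUBIC))
E
```

```text
t 7.88 pos [390.2 203.   43.3] yaw 2.93 q [8.000e-04 1.055e-01 9.944e-01 6.000e-04] j [ 0.48  0.27 -0.56  0.74  0.    0.69] F [-0.6  0.7 -0.1]
```

View pics/s2.png

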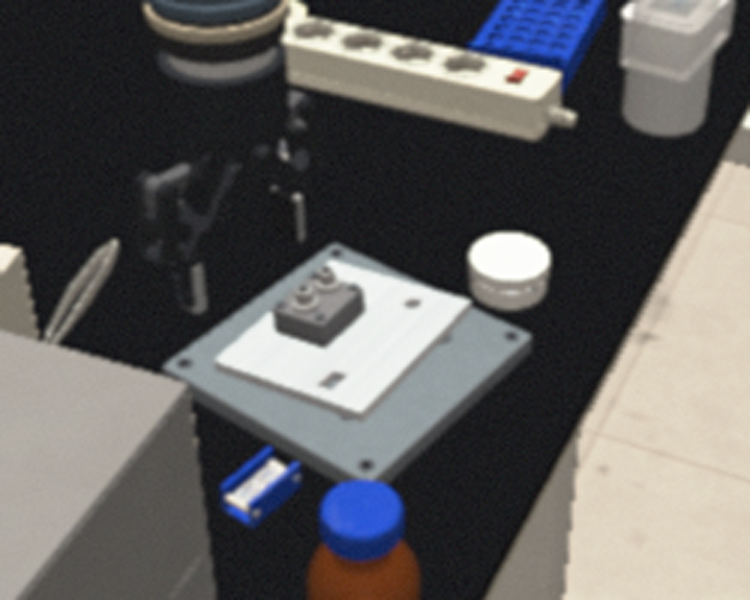

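```bash
python3 - <<'E'
from h import *
p=bot.capture("side"); t,yaw=state()
for u,v in [(234.3,264),(270.3,240.3)]:
    for z in (18,24,30,36):
        d=Rz(.214)@(atz(p,u,v,z)-np.array([t[0],t[1],0])); print(u,z,np.round(d,1))
E
```

```text
t 7.97 pos [389.9 203.   43.1] yaw 2.931 q [6.000e-04 1.053e-01 9.944e-01 5.000e-04] j [ 0.48  0.27 -0.56  0.74  0.    0.69] F [-0.6  0.5  0. ]
234.3 18 [-11.  -35.1  18. ]
234.3 24 [ -5.3 -40.2  24. ]
234.3 30 [  0.4 -45.2  30. ]
234.3 36 [  6.1 -50.2  36. ]
270.3 18 [-7.  66.7 18. ]
270.3 24 [-1.3 60.6 24. ]
270.3 30 [ 4.4 54.5 30. ]
270.3 36 [10.  48.4 36. ]
```

{"api": "step_arm", "payload": {
  "xyz": [
    [-0.015,0,0.01],
    [-0.015,0,0.02],
    [-0.015,0,0.025],
    [-0.015,0,0.025]
  ],
  "angular": [
    [0,0,0],
    [0,0,0],
    [0,0,0],
    [0,0,0]
  ],
  "grip": [-1,-1,-1,-1]
}}

```text
time_s: 8.48
tool_pos: [395.0, 201.3, 32.0]
tool_rot: [-0.0, 0.105, 0.994, -0.0]
ft_force: [0.7, 0.3, 0.6]
finger_gap: 0.996
grip_force: 0.0
```

{"api": "step_arm", "payload": {
  "xyz": [
    [0,0,0.005],
    [0,0,0.005]
  ],
  "angular": [
    [0,0,0],
    [0,0,0]
  ],
  "grip": [-1,-1]
}}

```text
time_s: 8.72
tool_pos: [395.2, 201.4, 30.2]
tool_rot: [-0.0, 0.105, 0.994, -0.0]
ft_force: [0.4, -0.2, -1.3]
finger_gap: 1.001
grip_force: 0.0
```

{"api": "step_arm", "payload": {
  "xyz": [
    [0,0,0.005],
    [0,0,0.005]
  ],
  "angular": [
    [0,0,0],
    [0,0,0]
  ],
  "grip": [-1,-1]
}}

```text
time_s: 8.98
tool_pos: [395.2, 201.4, 28.2]
tool_rot: [-0.0, 0.105, 0.994, -0.0]
ft_force: [-0.1, -0.2, 0.3]
finger_gap: 0.998
grip_force: 0.0
```

{"api": "step_arm", "payload": {
  "xyz": [
    [0,0,0.0025],
    [-0.01,0,0.0025],
    [-0.02,0,0.0025],
    [-0.025,0,0.0025],
    [-0.03,0,0.0025],
    [-0.035,0,0.0025],
    [-0.035,0,0.0025]
  ],
  "angular": [
    [0,0,0],
    [0,0,0],
    [0,0,0],
    [0,0,0],
    [0,0,0],
    [0,0,0],
    [0,0,0]
  ],
  "grip": [-1,-1,-1,-1,-1,-1,-1]
}}

```text
time_s: 9.85
tool_pos: [408.9, 198.5, 27.3]
tool_rot: [-0.0, 0.105, 0.994, 0.0]
ft_force: [-1.2, 2.3, 0.6]
finger_gap: 1.0
grip_force: 0.7
```

{"api": "step_arm", "payload": {
  "xyz": [
    [-0.004,0,0],
    [-0.008,0,0],
    [-0.012,0,0],
    [-0.015,0,0],
    [-0.015,0,0]
  ],
  "angular": [
    [0,0,0],
    [0,0,0],
    [0,0,0],
    [0,0,0],
    [0,0,0]
  ],
  "grip": [-1,-1,-1,-1,-1]
}}

```text
time_s: 10.48
tool_pos: [415.1, 197.2, 27.3]
tool_rot: [0.0, 0.105, 0.994, 0.0]
ft_force: [-0.6, 1.4, 0.3]
finger_gap: 1.0
grip_force: 0.6
```

```bash
python3 - <<'E'
from h import *
t,y=state(); print(Rz(.214)@(t-np.array([492.7,179.5,0])))
p=bot.capture("side"); cv2.imwrite("pics/s3.png",cv2.resize(p["frame"][200:350,190:390,::-1],(800,600),interpolation=cv2.INTER_CUBIC))
m=masks(p); s=fit(p,quad(m[0]),platec(.09),[485,180,-.2]); print(s.x,s.cost)
E
```

```text
t 10.47 pos [415.1 197.2  27.3] yaw 2.931 q [1.000e-04 1.052e-01 9.944e-01 0.000e+00] j [ 0.44  0.32 -0.54  0.71 -0.    0.65] F [-0.6  1.4  0.3]
[-79.63793016   0.8174699   27.32395255]
[ 4.83456547e+02  1.75171965e+02 -1.58978213e-01] 4.9662883206203325
```

View pics/s3.png

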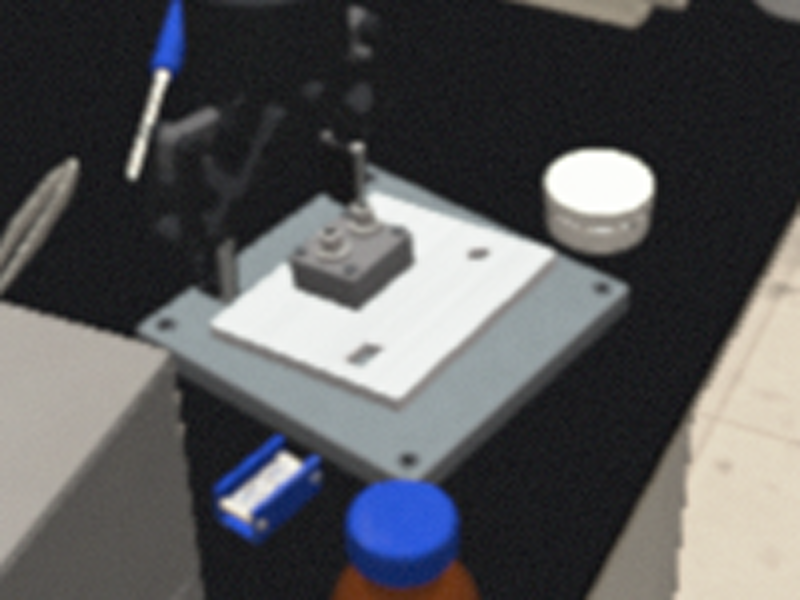

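{"api": "step_arm", "payload": {
  "xyz": [
    [-0.004,0,0],
    [-0.008,0,0],
    [-0.012,0,0],
    [-0.016,0,0],
    [-0.02,0,0],
    [-0.02,0,0]
  ],
  "angular": [
    [0,0,0],
    [0,0,0],
    [0,0,0],
    [0,0,0],
    [0,0,0],
    [0,0,0]
  ],
  "grip": [-1,-1,-1,-1,-1,-1]
}}

```text
time_s: 11.38
tool_pos: [422.8, 195.4, 27.3]
tool_rot: [0.0, 0.105, 0.994, -0.0]
ft_force: [-2.8, 0.4, 1.1]
finger_gap: 1.001
grip_force: 1.1
```

```bash
cat >> h.py <<'E'
def sideplate():
    t,y=state(); print("tool local",np.round(Rz(.214)@(t-np.array([492.7,179.5,0])),1))
    p=bot.capture("side"); m=masks(p); q=quad(m[0])
    for pi in (0,.05,.1):
        s=fit(p,q,platec(pi),[485,180,-.2]); print(pi,np.round(s.x,3),"cost",round(s.cost,2),"rel raw",np.round(rel([492.7,179.5,-.214],s.x),2))
    return p
E
python3 - <<'E'
from h import *
sideplate()
E
```

```text
t 11.38 pos [422.8 195.4  27.3] yaw 2.931 q [ 1.000e-04  1.053e-01  9.944e-01 -1.000e-04] j [ 0.43  0.33 -0.52  0.72 -0.    0.64] F [-2.8  0.4  1.1]
tool local [-71.7   0.7  27.3]
0 [ 4.85608e+02  1.78252e+02 -1.79000e-01] cost 13.34 rel raw [-6.66 -2.73  0.04]
0.05 [ 4.87585e+02  1.75152e+02 -1.90000e-01] cost 6.54 rel raw [-4.08 -5.34  0.02]
0.1 [ 4.89568e+02  1.72048e+02 -2.00000e-01] cost 3.99 rel raw [-1.48 -7.95  0.01]
```

{"api": "step_arm", "payload": {
  "xyz": [
    [-0.0025,0,0],
    [-0.005,0,0],
    [-0.0075,0,0],
    [-0.01,0,0],
    [-0.01,0,0]
  ],
  "angular": [
    [0,0,0],
    [0,0,0],
    [0,0,0],
    [0,0,0],
    [0,0,0]
  ],
  "grip": [-1,-1,-1,-1,-1]
}}

```text
time_s: 12.15
tool_pos: [427.4, 194.8, 27.5]
tool_rot: [0.001, 0.105, 0.994, 0.0]
ft_force: [0.1, 0.9, -0.6]
finger_gap: 0.998
grip_force: 0.0
```

```bash
python3 - <<'E'
from h import *
p=sideplate()
a=p["frame"][200:350,190:390,::-1]
t=bot.capture("top")["frame"][150:350,230:480,::-1]
cv2.imwrite("pics/s4.png",np.hstack([cv2.resize(a,(400,300),interpolation=cv2.INTER_CUBIC),cv2.resize(t,(375,300),interpolation=cv2.INTER_CUBIC)]))
E
```

```text
t 12.15 pos [427.4 194.8  27.5] yaw 2.931 q [6.000e-04 1.053e-01 9.944e-01 2.000e-04] j [ 0.43  0.34 -0.51  0.72 -0.    0.64] F [ 0.1  0.9 -0.6]
tool local [-67.1   1.1  27.5]
0 [ 4.96488e+02  1.73308e+02 -2.20000e-01] cost 5.63 rel raw [ 5.02 -5.25 -0.01]
0.05 [ 4.98413e+02  1.70211e+02 -2.30000e-01] cost 5.23 rel raw [ 7.56 -7.86 -0.02]
0.1 [ 5.00345e+02  1.67112e+02 -2.40000e-01] cost 9.58 rel raw [ 10.1  -10.48  -0.03]
```

View pics/s4.png

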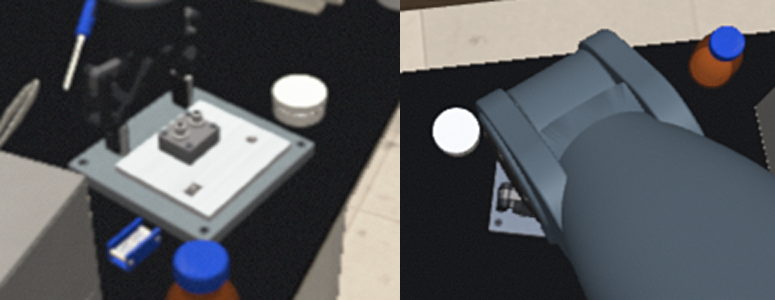

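{"api": "step_arm", "payload": {
  "xyz": [
    [0.02,0,0],
    [0.06,0,0],
    [0.08,0,-0.1],
    [0.08,0,-0.3],
    [0.08,0,-0.5],
    [0.08,0,-0.7],
    [0.08,0,-0.8],
    [0.08,0,-0.8],
    [0.2,0.4,-0.8],
    [0.3,0.6,-0.8],
    [0.3,0.7,-0.8],
    [0.3,0.7,-0.8],
    [0.3,0.7,-0.8],
    [0.3,0.7,-0.8]
  ],
  "angular": [
    [0,0,0],
    [0,0,0],
    [0,0,0],
    [0,0,0],
    [0,0,0],
    [0,0,0],
    [0,0,0],
    [0,0,0],
    [0,0,0],
    [0,0,0],
    [0,0,0],
    [0,0,0],
    [0,0,0],
    [0,0,0]
  ],
  "grip": [-1,-1,-1,-1,-1,-1,-1,-1,-1,-1,-1,-1,-1,-1]
}}

```text
time_s: 14.1
tool_pos: [365.9, 496.3, 345.4]
tool_rot: [-0.001, 0.103, 0.995, -0.001]
ft_force: [-0.4, 0.7, -0.8]
finger_gap: 0.997
grip_force: 0.0
```

```bash
python3 - <<'E'
from h import *
state()
try: meas("top",(0,.05))
except Exception as e: print(e)
p=sideplate()
a=p["frame"][200:350,190:390,::-1]
cv2.imwrite("pics/s5.png",cv2.resize(a,(800,600),interpolation=cv2.INTER_CUBIC))
E
```

```text
t 14.1 pos [365.9 496.3 345.4] yaw 2.934 q [-8.000e-04  1.034e-01  9.946e-01 -9.000e-04] j [0.94 0.4  0.47 1.64 0.   1.14] F [-0.4  0.7 -0.8]
top zl 18 base [492.111, 179.686, -0.219] cost 1.11
   pitch 0 0 [492.02, 178.22, -0.19] cost 1.72 rel [ 0.232 -1.448  0.027]
   pitch 0 1 [492.57, 178.03, -0.19] cost 1.46 rel [ 0.804 -1.516  0.027]
   pitch 0.05 0 [491.78, 178.33, -0.19] cost 2.29 rel [-0.026 -1.4    0.027]
   pitch 0.05 1 [492.12, 178.18, -0.19] cost 2.14 rel [ 0.332 -1.474  0.028]
top zl 0 base [492.946, 179.382, -0.218] cost 1.92
   pitch 0 0 [492.02, 178.22, -0.19] cost 1.72 rel [-0.65  -1.331  0.026]
   pitch 0 1 [492.57, 178.03, -0.19] cost 1.46 rel [-0.078 -1.4    0.027]
   pitch 0.05 0 [491.78, 178.33, -0.19] cost 2.29 rel [-0.907 -1.284  0.026]
   pitch 0.05 1 [492.12, 178.18, -0.19] cost 2.14 rel [-0.55  -1.358  0.027]
t 14.25 pos [367.1 493.  347.2] yaw 2.931 q [-2.000e-04  1.050e-01  9.945e-01 -4.000e-04] j [ 0.93  0.4   0.46  1.64 -0.    1.14] F [-0.1 -0.3 -0.3]
tool local [-189.4  279.7  347.2]
0 [ 4.96310e+02  1.73271e+02 -2.13000e-01] cost 2.71 rel raw [ 4.85 -5.32  0.  ]
0.05 [ 4.98232e+02  1.70178e+02 -2.24000e-01] cost 6.69 rel raw [ 7.39 -7.93 -0.01]
0.1 [ 5.00160e+02  1.67083e+02 -2.34000e-01] cost 15.38 rel raw [  9.93 -10.55  -0.02]
```

View pics/s5.png

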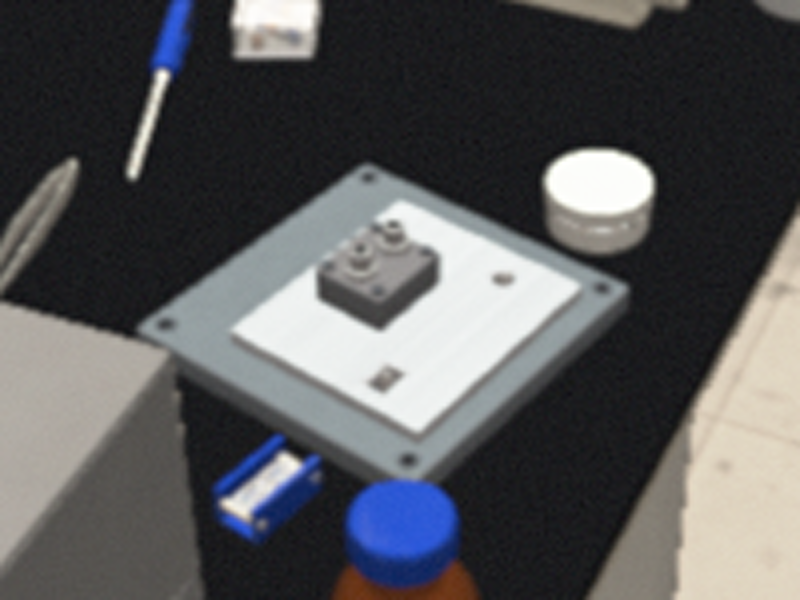

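```bash
python3 - <<'E'
from h import *
plan([530,171,100],2.931)
E
```

```text
t 14.4 pos [367.8 492.6 348. ] yaw 2.93 q [2.000e-04 1.057e-01 9.944e-01 3.000e-04] j [0.93 0.4  0.46 1.64 0.   1.14] F [ 0.2 -0.5  0.4]
share xyz [-0.5653 -0.7008  0.62  ] turn -0.0014
```

{"api": "step_arm", "payload": {
  "xyz": [
    [-0.565,-0.7,0],
    [-0.565,-0.7,0],
    [-0.565,-0.7,0],
    [-0.565,-0.7,0],
    [-0.565,-0.7,0],
    [-0.565,-0.7,0],
    [-0.565,-0.7,0],
    [-0.565,-0.7,0],
    [-0.565,-0.7,0.2],
    [-0.565,-0.7,0.4],
    [-0.565,-0.7,0.6],
    [-0.565,-0.7,0.62],
    [-0.565,-0.7,0.62],
    [-0.565,-0.7,0.62]
  ],
  "angular": [
    [0,0,0],
    [0,0,0],
    [0,0,0],
    [0,0,0],
    [0,0,0],
    [0,0,0],
    [0,0,0],
    [0,0,0],
    [0,0,0],
    [0,0,0],
    [0,0,0],
    [0,0,0],
    [0,0,0],
    [0,0,0]
  ],
  "grip": [-1,-1,-1,-1,-1,-1,-1,-1,-1,-1,-1,-1,-1,-1]
}}

```text
time_s: 16.15
tool_pos: [531.1, 173.7, 101.5]
tool_rot: [0.001, 0.105, 0.995, 0.001]
ft_force: [0.6, 0.7, 0.9]
finger_gap: 0.999
grip_force: 0.0
```

```bash
python3 - <<'E'
from h import *
state()
p=bot.capture("wrist"); f=p["frame"][:,:,::-1]; cv2.imwrite("pics/w2.png",f)
print([np.round(proj(p,X),1) for X in [(522.9,218,26),(504,131.5,26)]])
def crop(X):
    u,v=np.round(proj(p,X)).astype(int); return cv2.resize(f[max(v-30,0):v+30,u-25:u+25],(400,480),interpolation=cv2.INTER_CUBIC)
cv2.imwrite("pics/w2c.png",np.hstack([crop((522.9,218,26)),crop((504,131.5,26))]))
E
```

```text
t 16.15 pos [531.1 173.7 101.5] yaw 2.932 q [1.000e-03 1.046e-01 9.945e-01 6.000e-04] j [ 0.32  0.38 -0.2   0.98  0.    0.53] F [0.6 0.7 0.9]
[array([389.1, 231.8]), array([236.8, 230.9])]
```

View pics/w2c.png

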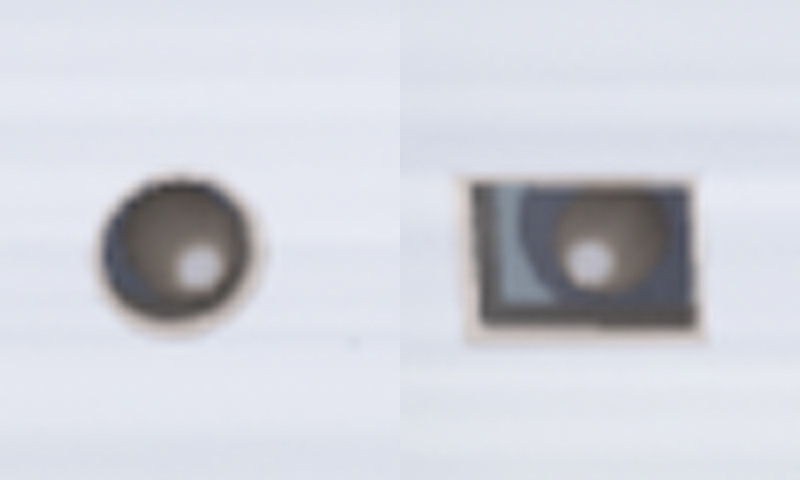

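```bash
python3 - <<'E'
from h import *
from scipy.spatial.transform import Rotation as R
l=np.array([[x,y,8] for x,y in [(-55,-62),(55,-62),(55,62),(-55,62)]],float)
def six(p,q,name):
    def c(th): return R.from_euler("zyx",[th[2],th[3],th[4]]).apply(l)+[th[0],th[1],th[5]]
    s=fit(p,q,c,[493,179,-.2,0,0,18]); print(name,np.round(s.x,3).tolist(),round(s.cost,2)); print(np.round(c(s.x),1).tolist())
for n in ("wrist","side"):
    p=bot.capture(n); m=masks(p)
    try: six(p,quad(m[0]),n)
    except Exception as e: print(n,e)
    if n=="wrist": 
        f=p["frame"][:,:,::-1].copy(); cs=cv2.findContours(m[0].astype(np.uint8),0,1)[0]; cv2.drawContours(f,cs,-1,(0,0,255),1); cv2.imwrite("pics/w3.png",f)
E
```

```text
wrist [492.99, 177.537, -0.211, 0.009, 0.0, 17.781] 0.04
[[426.3, 128.4, 26.4], [533.8, 105.4, 25.4], [559.8, 226.6, 25.2], [452.3, 249.7, 26.2]]
side [520.43, 122.56, -0.142, -0.054, -0.108, 62.881] 50.69
[[456.9, 69.8, 73.2], [565.6, 54.9, 80.7], [583.1, 177.1, 68.5], [474.4, 191.9, 60.9]]
```

View pics/w3.png

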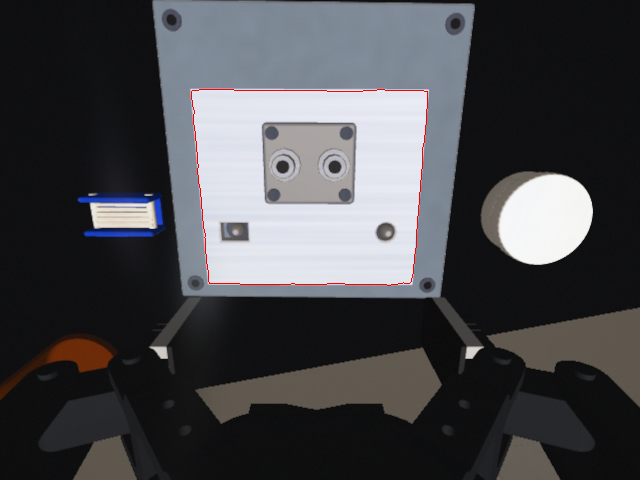

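{"api": "step_arm", "payload": {
  "xyz": [
    [0,0,-0.15],
    [0,0,-0.3],
    [0,0,-0.45],
    [0,0,-0.5],
    [0,0,-0.5],
    [0,0,-0.5]
  ],
  "angular": [
    [0,0,0],
    [0,0,0],
    [0,0,0],
    [0,0,0],
    [0,0,0],
    [0,0,0]
  ],
  "grip": [-1,-1,-1,-1,-1,-1]
}}

```text
time_s: 17.25
tool_pos: [529.8, 172.3, 298.1]
tool_rot: [-0.001, 0.105, 0.994, -0.0]
ft_force: [-0.6, -0.5, -0.5]
finger_gap: 1.006
grip_force: 0.0
```

```bash
python3 -c "
from h import *
state(); print(bot.close_job())"
```

```text
t 17.25 pos [529.8 172.3 298.1] yaw 2.931 q [-8.000e-04  1.052e-01  9.944e-01 -3.000e-04] j [0.31 0.29 0.17 1.46 0.   0.53] F [-0.6 -0.5 -0.5]
the job is handed in; nothing more can be done
None
```

The plate is seated: both holes are over the pins, and the last wrist-camera fit put it flat at 17.8 mm against the 18 mm base top. I only pushed its edge, touched nothing else, and handed the job in at about 17 s; no verdict came back.

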